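Feed a cryo box through the cold box's chute flap

ROBOT

A 7-joint arm with a two-finger parallel gripper is mounted at the origin on the work surface. World frame = base frame: x ahead of the robot, y to its left, z up, the work surface at z = 0. Lengths are in mm, angles in degrees, forces in N, time in s.
With the tool pointing down it reaches from about 425 to 875 mm from the base axis. Payload 9.9 kg.
Tool frame: the origin (TCP) lies between the finger pads; the fingertips stand 8 mm ahead of it and the grasp point (between the pads) lies 11 mm behind it; z points along the fingers, y is the direction in which the jaws open and shut (so a half turn about z gives the same grasp; the last joint's range is limited). The gripper opens to 85 mm and grips with 20 to 120 N. Pads are 22 mm wide; open, the fingers measure 114 mm over their backs; the gripper's body (76 mm by 85 mm) begins 54 mm behind the grasp point. The pads swing forward as they close: fully open they stand 13 mm farther back than shut.
Start: joints at [-73.384, 32.985, 1.427, 82.34, -0.859, 64.687, -3.237], TCP at [246.473, 628.395, 239.289] pointing down, gripper open.
Joint ranges: [-157.87, 157.87], [-19.46, 123.44], [-87.15, 90], [11.01, 140.99], [-62.26, 242.26], [9.8, 113.94], [-161.44, 161.44]. Speed limits (degrees/s): [127.2, 127.2, 172.46, 172.46, 180, 180, 180].

INTERFACE

Orientations are given as a 3x3 rotation matrix whose columns are the frame's x, y, z axes.
In Python, from workcell import sensors, grab_frame, calibration, job gives the robot as it stands. The module is installed in compiled form; this text tells all that it offers.
- The arm moves only by the shell command python3 -m handwheel 'ROWS' [FORCE]. ROWS is JSON, a list of rows, each a list of 3 entries, a list of its own where there are three numbers: the finger opening in mm, from 0 to 85.4, then the shift along the world's x, y, z in units of 50 mm (1.0 is 50 mm), then the turn about the world's z in units of 8 degrees (1.0 is 8 degrees). A call has 1 to 20 rows; each row shifts and turns the commanded pose from where the row before left it; what a row does not reach is not made up. A row lasts 1/10 s, in which the tool goes at most 50 mm and 8.59 degrees, less where a joint would pass 70% of its speed; a pose out of reach is approached as far as the arm can. A call is refused whole if a number of a shift passes 1 or a number of a turn 1, either way. A call with a gripper value outside its range is refused whole. The fingers move at their own pace and stop on an object; FORCE is the grip in N (left out, the last holds). Time passes only in rows, so rows that do not move let the fingers close. It gives the time, the measured TCP pose, the force and the opening at its end, in the units of the state.
- sensors.observe(): the state, without advancing time (a new reading comes with each control period).
- grab_frame(name): name is "side" or "top"; returns the picture (480x640x3 uint8, red, green, blue); there is no depth.
- calibration(name): a dict with "fov_y" (degrees; the focal length in pixels is half the picture's height over the tangent of half this angle, whatever the lens; pixels are square), "cx", "cy" (the principal point, pixels), "origin" and "attitude" of the camera in the world. Camera axes: x right, y down, z forward; pixel columns grow to the right and rows downward; lengths in mm; the calibration is good to about 2 mm. A picture is of the moment at which its call begins. calibration takes no time and is no camera call.
- job.job_done(): hands the job in, once; it reports no verdict.
The state is a dict: "clock": time; "q": joint angles; "dq": joint speeds; "tau": joint torques, N m; "ee_pos": TCP position; "eef_rot": TCP orientation; "ft_force": force on the tool from outside, world axes, zero at the start; "torque": the same for the moment, N m; "grip_width": opening from 0.0 (shut) to 1.0 (fully open).
Only numpy, scipy, OpenCV 4.12 (cv2) and the standard library are available. Lean on these libraries where they do the work, as an engineer would, in place of code of your own. Each camera call takes 0.05 s, during which the arm holds its last target. There are 200 camera calls.

TASK

Slide the yellow cryo box straight along its own lane into the cold box: push it with the fingertips so that it opens the hanging flap, follow through under the flap until it goes over the inner edge and slides down the chute to its stop, then draw the fingers back out so that the flap drops fully shut. Only push the box, gently and without gripping or lifting it, and leave the blue box, the other lane's flap and everything else on the bench as they are.

Things in the scene. Friction and masses are not known exactly. Their poses are not given: they have to be found in the camera images.
- coldbox: White fixed bench-top cold box, 365 x 268 x 158 mm high. Origin at table height below the flaps' hinge line, midway between two lanes at y = +68 (left) and -68 mm (right). Its x axis runs along the lanes: infeed deck from x = -165 mm, flaps at 0, chamber behind; y left, z up. The level steel deck lies at z = 75 mm.
- mouth_left (a point): Point at deck level below the hinge line, mid left lane (coldbox frame 0, 68, 75 mm; same axes). The opening is 72 mm high (deck to hinge line), 84 mm wide. Before it two steel rails, 6 mm thick, 16 mm above the deck, narrow the lane from 122 mm (at x = -138 mm) to 84 mm (at x = -8 mm), so a box a little askew is squared as it is pushed in.
- mouth_right (a point): The same for the right lane (coldbox frame 0, -68, 75 mm).
- crest_left (a point): Edge, 40 mm behind the hinge line in the left lane, where the level white sill turns down into a slick slide (30 degrees, friction about 0.2). With the flap bearing on it, a box tips over this edge and runs down by itself to a rubber stop once its centre is about 10 mm past the edge, that is when its rear face is 12 mm past the hinge line; push to 20 mm to be sure.
- crest_right (a point): The same for the right lane.
- lintel_mid (a point): Centre of the steel lintel above the hinge line: 12 mm deep (coldbox x = 0 to 12 mm), full width, from 75 to 83 mm above the deck. Upright fingers stop against it; fingers leaning forward 20 to 40 degrees reach some 15 to 30 mm past the hinge line below it. Behind it a clear flat roof, 83 mm above the deck (edge strips 86 mm; a bow handle 172 mm back, 104 mm).
- flap_left (a joint): Flap of the left lane: aluminium plate 82 mm wide, 2 mm thick, 35 g, rubber lower edge, hanging 67 mm down from a free hinge 72 mm above the deck. Angle in rad: 0 hanging shut on its stop (lower edge 5 mm above the deck, 5 mm inward of the hinge line), growing to 1.5 as the lower edge swings inward and up. Falls shut by its weight; does not swing out towards the robot.
- flap_right (a joint): Flap of the right lane, the same.
- yellow_center (a point): Centre of the loose yellow cryo box (yellow base and vial caps, clear lid), 76 x 76 x 52 mm high, 0.14 to 0.28 kg; axes parallel to its sides. It starts on the infeed deck in one of the two lanes before the shut flap, up to 0.12 rad askew. Once home on the slide its centre is about 115 mm behind the hinge line and some 13 mm below deck height.
- yellow_box: The same yellow cryo box; origin under its centre.
- blue_center (a point): Centre of the blue cryo box, the same size, standing in the other lane: not to be moved.
- rack_center (a point): Bystander: green vial rack 90 x 200 mm, 57 mm high with vials; point 13 mm above the table.
- ice_bucket: Bystander: blue bucket, 156 mm across, 110 mm high; origin under its base.
- ethanol: Bystander: white bottle with red cap, 60 mm across, 160 mm high; origin under its base.
- marker: Bystander: white marker pen 110 mm long lying on the table; origin under its middle.
- vial: Bystander: single standing vial with red cap, 13 mm across, 46 mm high; origin under its base.
- forceps: Bystander: steel forceps 160 mm long lying on the table; origin under its middle.
There are look-alikes about, which are no part of the job. Of the things like the yellow_box, leave any that is pink; of the rest the larger one is meant.

How it is judged:
By the outcome, as a careful person would: the job done as asked, in the order asked, and still so for the second after the job is handed in, with the robot touching nothing.
It also fails if it takes over 38 s, if anything falls off the work surface, if the arm or the gripper's body presses on something with over 40 N, if the wrist force passes 120 N, or if a joint passes its speed limit or range.

## Working session

There is one attempt and no reset: what is moved stays moved. The work goes in short steps, Python scripts to look and compute and a shell command to move; the robot and the scene stay as the last step left them, time stands still between calls to the robot, and variables do not carry over. Pictures are saved under pics/ and viewed, about 8 in all and at most 12, crops included, and the job is handed in when it is done.

```bash
mkdir -p pics
cat > h.py <<'E'
import numpy as np,cv2
from workcell import sensors,grab_frame,calibration,job
def K(n):
    c=calibration(n);f=240/np.tan(np.radians(c["fov_y"]/2));return c,f
def ray(n,u,v):
    c,f=K(n);R=np.array(c["attitude"]);d=R@np.array([(u-c["cx"])/f,(v-c["cy"])/f,1]);return np.array(c["origin"]),d
def onz(n,u,v,z):
    o,d=ray(n,u,v);return o+d*(z-o[2])/d[2]
def proj(n,p):
    c,f=K(n);q=np.array(c["attitude"]).T@(np.array(p)-np.array(c["origin"]));return q[:2]/q[2]*f+[c["cx"],c["cy"]]
E
python3 - <<'E'
from h import *
for n in("top","side"):
    cv2.imwrite(f"pics/{n}0.png",grab_frame(n)[:,:,::-1]);print(n,calibration(n))
s=sensors.observe();print(s["clock"],s["ee_pos"],s["eef_rot"],s["ft_force"])
E
```

```text
top {'fov_y': 50.34448990686002, 'cx': 319.89555002686745, 'cy': 244.25564312932818, 'origin': array([ 294.60730288,   -4.26119904, 1170.97414587]), 'attitude': array([[ 0.09308919, -0.97235833,  0.21413472],
       [-0.99563904, -0.09222856,  0.01402867],
       [ 0.00610844, -0.21450681, -0.97670339]])}
side {'fov_y': 50.84033366220687, 'cx': 316.56511527663883, 'cy': 236.9966206164533, 'origin': array([  -3.90134468, -921.29336423,  846.13324121]), 'attitude': array([[ 0.87393196, -0.2601687 ,  0.41055471],
       [-0.48592874, -0.48640972,  0.72613969],
       [ 0.01077898, -0.83409702, -0.55151244]])}
0.1 [246.29973401 628.04917699 238.52681057] [[-9.30967367e-01  3.65102022e-01 -5.25247167e-04]
 [ 3.65102400e-01  9.30966357e-01 -1.37104486e-03]
 [-1.15838100e-05 -1.46816703e-03 -9.99998922e-01]] [-0.08152147  0.53925039  0.4470816 ]
```

View pics/top0.png

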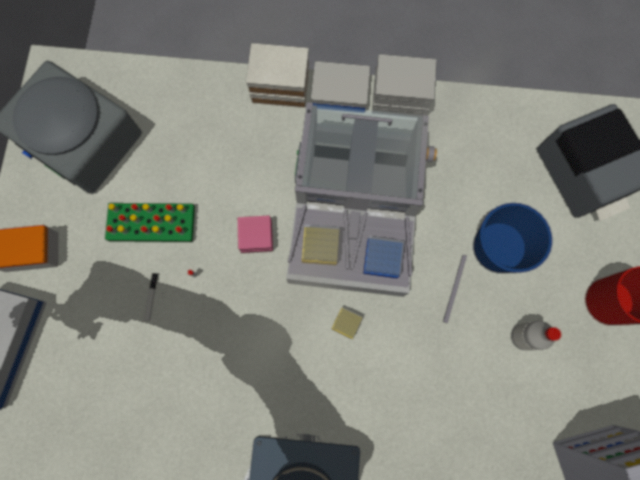

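View pics/side0.png

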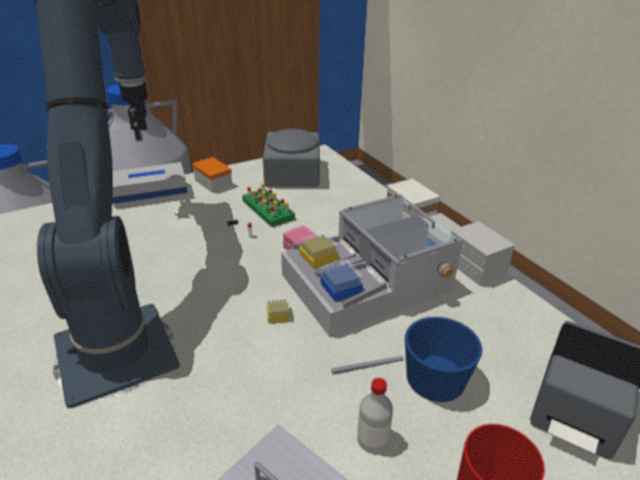

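The possible matches for the target in the top view are:
- the yellow box in the left lane at (320,245)
- a small yellow box on the table at (347,322)
- a pink box at (255,233)
- the blue box in the right lane at (383,257)

By the description I choose (320,245), the larger yellow one on the deck. I'll check it in a close crop and measure.

Run:
```python
from h import *
im=cv2.imread("pics/top0.png");c=im[90:340,225:445];cv2.imwrite("pics/crop0.png",cv2.resize(c,None,fx=2.4,fy=2.4,interpolation=cv2.INTER_CUBIC)) 
hsv=cv2.cvtColor(im,cv2.COLOR_BGR2HSV)
for nm,lo,hi in(("yel",(18,60,60),(35,255,255)),("blu",(100,90,60),(125,255,255))):
    m=cv2.inRange(hsv,lo,hi);cs,_=cv2.findContours(m,0,2)
    for k in cs:
        if cv2.contourArea(k)>150:
            r=cv2.minAreaRect(k);print(nm,r,onz("top",*r[0],127).round(),cv2.contourArea(k))
            if 290<r[0][0]<410 and 220<r[0][1]<270: print([onz("top",*p,115).round().tolist() for p in cv2.boxPoints(r)])
for p in((289,280),(411,292)):print(p,onz("top",*p,75).round(1))
for p in((310,107),(427,114),(296,197),(424,211)):print(p,onz("top",*p,158).round(1))
```

```text
yel ((346.5000305175781, 323.0000305175781), (23.25510597229004, 23.702320098876953), 26.56505012512207) [366. -58. 127.] 518.0
yel ((319.7326354980469, 245.60984802246094), (35.01517868041992, 35.01517868041992), 4.236394882202148) [521.  11. 127.] 1118.5
[[485.0, 47.0, 115.0], [561.0, 49.0, 115.0], [562.0, -26.0, 115.0], [486.0, -27.0, 115.0]]
blu ((381.87060546875, 259.1823425292969), (34.74351501464844, 34.12994384765625), 4.39870548248291) [ 504. -121.  127.] 440.0
[[469.0, -85.0, 115.0], [543.0, -85.0, 115.0], [544.0, -159.0, 115.0], [471.0, -158.0, 115.0]]
blu ((515.0, 237.5), (67.0, 72.0), 90.0) [ 577. -397.  127.] 3802.5
(289, 280) [449.8  70.6  75. ]
(411, 292) [ 448.5 -193.8   75. ]
(310, 107) [816.6  59.8 158. ]
(427, 114) [ 824.6 -192.7  158. ]
(296, 197) [611.9  68.9 158. ]
(424, 211) [ 606.9 -197.   158. ]
```

View pics/crop0.png

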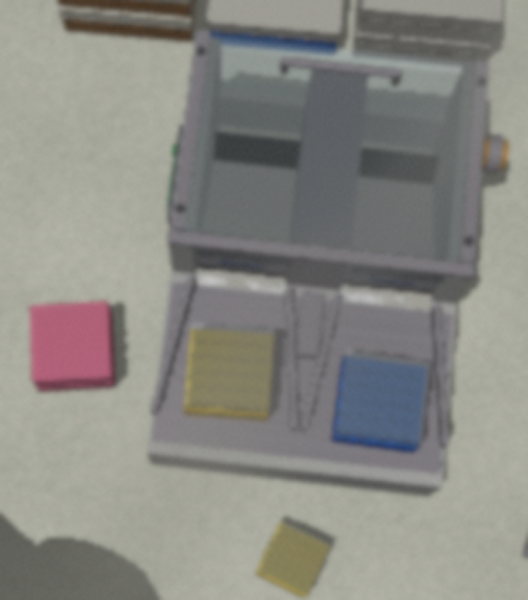

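The crop shows a yellow base with a clear lid in the left lane, and its flap is shut. The smaller yellow box and the pink one stand on the table. The cold box yaw is about -1°, the hinge is at x≈613, the left lane is at y≈5, and the yellow box's rear face is at x≈485. The moves offer no tilt command, so I'll swing over to the lane azimuth and see how the arm leans when it is stretched out.

```bash
python3 -m handwheel '[[20,[0.3,-0.75,0.15],0.16],[20,[0.3,-0.75,0.15],0.16],[20,[0.3,-0.75,0.15],0.16],[20,[0.3,-0.75,0.15],0.16],[20,[0.3,-0.8,0.15],0.16],[20,[0.3,-0.8,0.15],0.16],[20,[0.3,-0.8,0.15],0.16],[20,[0.3,-0.8,0.15],0.16],[20,[0.3,-0.8,0.15],0.16],[20,[0.3,-0.8,0.15],0.16],[20,[0.3,-0.8,0.15],0.16],[20,[0.3,-0.8,0.15],0.16],[20,[0.3,-0.8,0.15],0.16],[20,[0.3,-0.8,0.15],0.16],[20,[0.3,-0.8,0.15],0.16],[20,[0.3,-0.7,0.15],0.1],[20,[0,0,0],0]]' 20
python3 -c "
from h import *
print(sensors.observe()['q'])"
```

```text
clock: 1.8
ee_pos: [487.8, -2.1, 360.0]
eef_rot: [[-0.999, 0.032, 0.002], [0.032, 0.999, -0.002], [-0.002, -0.002, -1.0]]
ft_force: [0.7, -0.2, -0.4]
grip_width: 0.238
[-16.79283543  11.55521122  14.37225248  98.30633667  -2.88150249
  70.41945277  86.43003776]
```

```bash
python3 -m handwheel '[[20,[0.8,0,0.8],0.1],[20,[0.8,0,0.8],0.1],[20,[0.8,0,0.8],0],[20,[0.8,0,0.8],0],[20,[0.8,0,0.8],0],[20,[0.8,0,0.8],0],[20,[0.8,0,0.8],0]]'
python3 -m handwheel '[[20,[0.7,0,0.9],0],[20,[0.7,0,0.9],0],[20,[0.5,0,0.9],0]]'
python3 -c "
from h import *
print(sensors.observe()['q'])"
```

```text
clock: 2.5
ee_pos: [706.7, 4.6, 567.0]
eef_rot: [[-0.999, -0.003, 0.04], [-0.003, 1.0, 0.001], [-0.04, 0.001, -0.999]]
ft_force: [0.7, -0.4, 1.3]
grip_width: 0.233
clock: 2.8
ee_pos: [730.1, 4.4, 603.1]
eef_rot: [[-0.989, -0.003, 0.149], [-0.003, 1.0, 0.002], [-0.149, 0.001, -0.989]]
ft_force: [0.3, 0.5, 0.1]
grip_width: 0.234
[ -7.65576929  36.77065381  16.65130592  21.42442772 -11.73315877
 113.86346361  89.62328803]
```

The arm leans forward when stretched, now 8.6°. I'll continue a little further, then check whether the lean stays when I come back.

```bash
python3 -m handwheel '[[20,[0.3,0,0.9],0],[20,[0.3,0,0.9],0],[20,[0.3,0,0.9],0],[20,[0.3,0,0.9],0]]'
python3 -m handwheel '[[20,[-0.5,0,-0.5],0],[20,[-0.5,0,-0.5],0],[20,[-0.5,0,-0.5],0]]'
python3 -c "
from h import *
print(sensors.observe()['q'])"
```

```text
clock: 3.2
ee_pos: [716.7, 3.3, 679.0]
eef_rot: [[-0.958, -0.003, 0.288], [-0.002, 1.0, 0.002], [-0.288, 0.001, -0.958]]
ft_force: [0.6, -0.1, -0.0]
grip_width: 0.231
clock: 3.5
ee_pos: [657.5, 4.3, 618.0]
eef_rot: [[-0.958, -0.0, 0.288], [0.0, 1.0, 0.002], [-0.288, 0.002, -0.958]]
ft_force: [2.3, 0.3, 1.0]
grip_width: 0.236
[-17.54718332  19.3062345   22.7852719   52.32935118  -8.36078882
  92.88564963  91.34266749]
```

The lean stays, at 16.7°. I'll stretch again to reach about 30°.

```bash
python3 -m handwheel '[[20,[0.4,0,0.9],0],[20,[0.4,0,0.9],0],[20,[0.3,0,0.9],0],[20,[0.3,0,0.9],0],[20,[0.3,0,0.9],0],[20,[0.3,0,0.9],0],[20,[0.3,0,0.9],0]]'
python3 -c "
from h import *
print(sensors.observe()['q'])"
```

```text
clock: 4.2
ee_pos: [709.5, 14.9, 743.8]
eef_rot: [[-0.908, -0.015, 0.418], [-0.018, 1.0, -0.003], [-0.418, -0.011, -0.908]]
ft_force: [-0.4, 0.1, 0.7]
grip_width: 0.232
[-11.06067385  33.14090787  47.21226412  11.1053783  -37.73077639
 113.87880154  92.04257044]
```

```bash
python3 -m handwheel '[[20,[0.0,0,0.9],0],[20,[0,0,0.9],0],[20,[0,0,0.9],0]]'
python3 -c "
from h import *
print(sensors.observe()['q'])"
```

```text
clock: 4.5
ee_pos: [662.8, 12.6, 803.6]
eef_rot: [[-0.871, -0.013, 0.492], [-0.017, 1.0, -0.005], [-0.492, -0.013, -0.871]]
ft_force: [-0.2, 0.6, -0.4]
grip_width: 0.235
[-11.74491579  27.29458877  36.77724406  11.01202401 -26.65315576
 113.88437866  90.68051779]
```

Now a lean of 29.5°. I'll come back to a point behind and above the yellow box.

```bash
python3 -m handwheel '[[20,[-0.3,-0.01,-0.9],0],[20,[-0.3,-0.01,-0.9],0],[20,[-0.3,-0.01,-0.9],0],[20,[-0.35,-0.01,-0.9],0],[20,[-0.35,-0.01,-0.9],0],[20,[-0.35,-0.01,-0.9],0],[20,[-0.35,-0.01,-0.9],0],[20,[-0.35,-0.01,-0.9],0],[20,[-0.35,-0.01,-0.9],0],[20,[-0.35,-0.01,-0.9],0],[20,[-0.35,-0.01,-0.9],0],[20,[-0.35,-0.02,-0.9],0],[20,[0,0,0],0]]'
python3 -c "
from h import *
print(sensors.observe()['q'])"
```

```text
clock: 5.8
ee_pos: [480.7, 13.6, 325.5]
eef_rot: [[-0.874, -0.002, 0.486], [-0.005, 1.0, -0.006], [-0.486, -0.008, -0.874]]
ft_force: [0.3, -0.4, 0.6]
grip_width: 0.232
[-54.87843621  -4.08642764  40.80378358 126.80530705  19.67548337
  29.31734351  61.83544623]
```

```bash
python3 -m handwheel '[[20,[0,-0.05,-0.8],0],[20,[-0.1,-0.05,-0.8],0],[20,[-0.15,-0.05,-0.7],0],[20,[-0.15,0,-0.6],0],[20,[-0.15,0,-0.5],0],[20,[-0.1,0,-0.3],0],[20,[0,0,0],0]]'
python3 -c "
from h import *
print(sensors.observe()['q'])"
```

```text
clock: 6.5
ee_pos: [471.9, -3.3, 216.8]
eef_rot: [[-0.879, 0.015, 0.476], [-0.01, 0.999, -0.051], [-0.477, -0.049, -0.878]]
ft_force: [0.4, -0.8, -0.5]
grip_width: 0.234
[-15.80471646   7.63732803   4.81542233 137.8940981   47.36874311
  10.25341351  33.61062219]
```

```bash
python3 -m handwheel '[[20,[0,0.05,-0.5],0],[20,[-0.1,0.1,-0.5],0],[20,[-0.1,0.05,-0.3],0],[20,[0,0,0],0]]'
python3 -c "
from h import *
print(sensors.observe()['q'])"
```

```text
clock: 6.9
ee_pos: [463.8, -2.4, 183.4]
eef_rot: [[-0.887, 0.018, 0.461], [-0.015, 0.998, -0.069], [-0.461, -0.068, -0.885]]
ft_force: [0.9, -0.6, -0.2]
grip_width: 0.231
[  1.48793606  11.7861209  -17.46192615 140.49125977  81.19268819
  14.30506643  -2.54343299]
```

```bash
python3 -m handwheel '[[20,[-0.1,0.1,-0.4],0],[20,[-0.1,0.1,-0.4],0],[20,[0,0.05,-0.3],0]]'
python3 -c "
from h import *
print(sensors.observe()['q'])"
```

```text
clock: 7.2
ee_pos: [455.4, -1.6, 144.1]
eef_rot: [[-0.915, 0.005, 0.403], [-0.043, 0.993, -0.109], [-0.401, -0.117, -0.909]]
ft_force: [0.5, -0.2, -1.3]
grip_width: 0.235
[ 24.78181708  22.12779921 -53.1171127  140.68204042  84.11786017
  32.64907116  -8.69997975]
```

```bash
python3 -m handwheel '[[20,[0,0.1,-0.3],0],[20,[0,0.1,-0.3],0],[20,[0,0.05,-0.15],0]]'
python3 - <<'E'
from h import *
print(sensors.observe()['q'])
a=grab_frame("side")[120:320,200:420];cv2.imwrite("pics/s1.png",cv2.resize(a,None,fx=3,fy=3,interpolation=2)[:,:,::-1])
E
```

```text
clock: 7.5
ee_pos: [460.1, 9.9, 109.7]
eef_rot: [[-0.925, 0.0, 0.381], [-0.047, 0.992, -0.115], [-0.378, -0.124, -0.918]]
ft_force: [-0.3, 0.0, -1.5]
grip_width: 0.233
[ 34.11436129  41.11899131 -80.51414389 140.74252845  84.9835449
  59.41627543 -14.57574764]
```

View pics/s1.png

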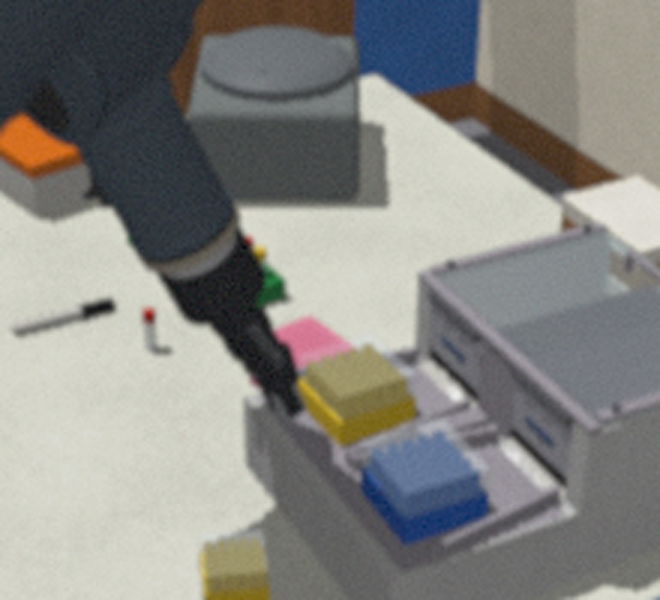

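The side view shows the fingertips on the deck, leaning forward 22° just behind the yellow box at about (300,390) in the crop. I'll push gently up to just before the flap.

```bash
python3 -m handwheel '[[20,[0.2,0,0],0],[20,[0.15,0,0],0],[20,[0.15,-0.01,0],0],[20,[0.15,-0.01,0],0],[20,[0.15,-0.02,0],0],[20,[0.15,-0.02,0],0]]'
python3 -m handwheel '[[20,[0.15,-0.02,0],0],[20,[0.15,-0.02,0],0],[20,[0,0,0],0]]'
python3 - <<'E'
from h import *
print(sensors.observe()['q'])
E
```

```text
clock: 8.15
ee_pos: [510.6, 8.0, 113.1]
eef_rot: [[-0.919, 0.003, 0.394], [-0.044, 0.993, -0.109], [-0.391, -0.117, -0.913]]
ft_force: [-1.9, 0.9, 1.3]
grip_width: 0.236
clock: 8.45
ee_pos: [526.1, 6.1, 112.8]
eef_rot: [[-0.919, 0.004, 0.394], [-0.042, 0.993, -0.108], [-0.392, -0.116, -0.913]]
ft_force: [-0.4, 0.7, 0.2]
grip_width: 0.234
[ 35.2893595   43.85296988 -77.61769073 132.61380484  85.69341833
  59.38117883  -5.70230234]
```

```bash
python3 -m handwheel '[[20,[-0.1,0,-0.15],0],[20,[0,0,-0.15],0],[20,[0.15,0,0],0],[20,[0.15,0,0],0],[20,[0.15,0,0],0],[20,[0.15,0,0],0]]'
python3 -m handwheel '[[20,[0.15,0,0],0],[20,[0.15,-0.02,0],0],[20,[0.15,-0.02,0],0],[20,[0.15,0,0],0],[20,[0.15,0,0],0]]'
python3 - <<'E'
from h import *
print(sensors.observe()['q'])
a=grab_frame("side")[120:320,200:420];cv2.imwrite("pics/s2.png",cv2.resize(a,None,fx=3,fy=3,interpolation=2)[:,:,::-1])
E
```

```text
clock: 9.05
ee_pos: [550.9, 6.4, 97.9]
eef_rot: [[-0.919, 0.003, 0.393], [-0.043, 0.993, -0.108], [-0.391, -0.116, -0.913]]
ft_force: [-1.4, 0.6, -0.1]
grip_width: 0.233
clock: 9.55
ee_pos: [588.1, 4.5, 97.9]
eef_rot: [[-0.919, 0.002, 0.394], [-0.044, 0.993, -0.108], [-0.391, -0.116, -0.913]]
ft_force: [-0.2, 1.3, -0.3]
grip_width: 0.234
[ 33.71590583  48.21448731 -74.01221193 124.97893484  87.1814198
  60.22060898   0.66334166]
```

View pics/s2.png

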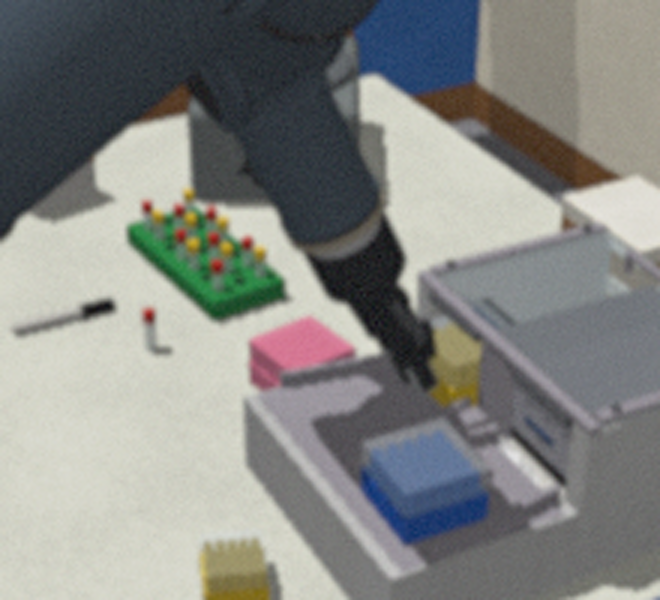

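The box is entering under the flap, straight and with low force; its rear is at (440,370) in the crop. I'll follow through in smaller steps.

```bash
python3 -m handwheel '[[20,[0.1,0,0],0],[20,[0.1,0,0],0],[20,[0.1,0,0],0]]'
python3 -m handwheel '[[20,[0.1,0,0],0],[20,[0.08,0,0],0]]'
python3 - <<'E'
from h import *
a=grab_frame("top")[100:290,230:440];cv2.imwrite("pics/t2.png",cv2.resize(a,None,fx=3,fy=3,interpolation=2)[:,:,::-1])
E
```

```text
clock: 9.9
ee_pos: [602.8, 4.2, 97.7]
eef_rot: [[-0.919, 0.003, 0.393], [-0.043, 0.993, -0.108], [-0.391, -0.117, -0.913]]
ft_force: [0.3, 0.2, 1.6]
grip_width: 0.235
clock: 10.1
ee_pos: [611.9, 4.4, 97.8]
eef_rot: [[-0.919, 0.003, 0.393], [-0.043, 0.993, -0.108], [-0.391, -0.116, -0.913]]
ft_force: [-1.9, 0.6, 0.4]
grip_width: 0.232
```

View pics/t2.png

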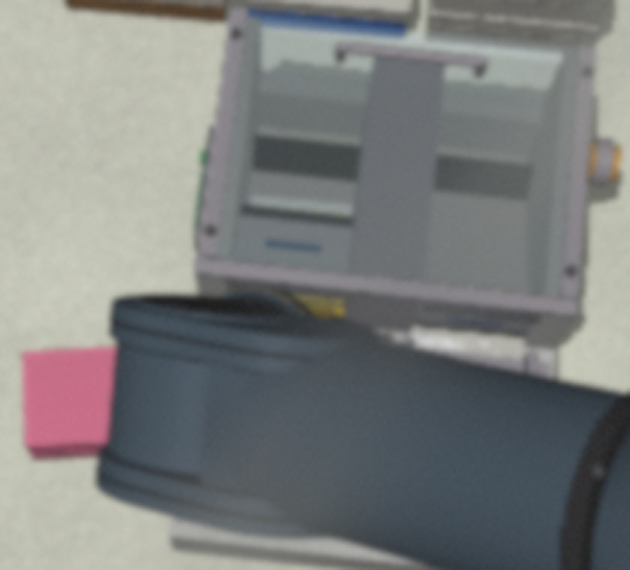

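The flap is raised into the chamber, its edge at (300,210) in the crop, and the box's rear is just inside at (320,305). I'll push on in small steps.

```bash
python3 -m handwheel '[[20,[0.1,0,0],0],[20,[0.08,0,0],0]]'
python3 -m handwheel '[[20,[0.06,0,0],0]]'
python3 -m handwheel '[[20,[0.06,0,0],0],[20,[0,0,0],0]]'
python3 - <<'E'
from h import *
a=grab_frame("top")[100:290,230:440];cv2.imwrite("pics/t3.png",cv2.resize(a,None,fx=3,fy=3,interpolation=2)[:,:,::-1])
E
```

```text
clock: 10.35
ee_pos: [620.8, 4.4, 97.8]
eef_rot: [[-0.919, 0.003, 0.393], [-0.043, 0.993, -0.108], [-0.391, -0.116, -0.913]]
ft_force: [-1.2, -0.3, 0.7]
grip_width: 0.236
clock: 10.45
ee_pos: [624.0, 4.4, 97.8]
eef_rot: [[-0.919, 0.003, 0.394], [-0.043, 0.993, -0.108], [-0.391, -0.116, -0.913]]
ft_force: [-0.5, 0.3, 0.7]
grip_width: 0.236
clock: 10.65
ee_pos: [626.9, 4.4, 97.8]
eef_rot: [[-0.919, 0.003, 0.394], [-0.043, 0.993, -0.108], [-0.391, -0.116, -0.913]]
ft_force: [0.7, -0.5, -0.4]
grip_width: 0.237
```

View pics/t3.png

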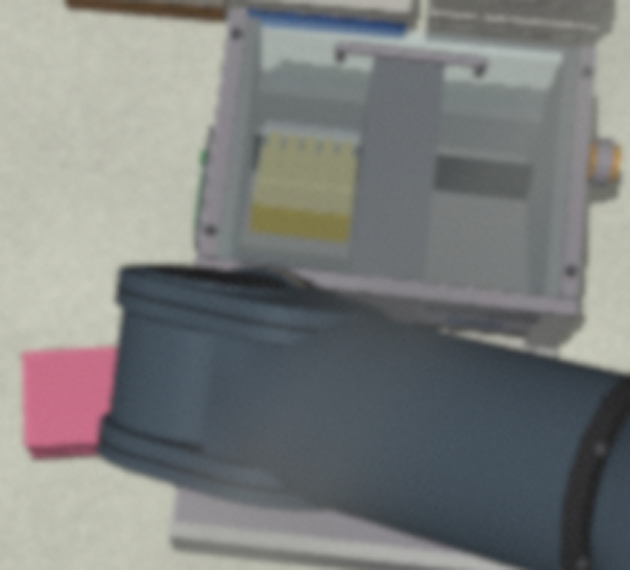

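The box has tipped over and run down the chute; it is now at (303,190) in the crop. I'll draw the fingers back along the same line and then rise.

```bash
python3 -m handwheel '[[20,[-0.2,0,0],0],[20,[-0.3,0,0],0],[20,[-0.3,0,0],0],[20,[-0.3,0,0],0],[20,[-0.3,0,0],0],[20,[-0.3,0,0],0],[20,[-0.3,0,0.05],0],[20,[-0.3,0,0.1],0],[20,[0,0,0.4],0],[20,[0,0,0.6],0],[20,[0,0,0.6],0],[20,[0,0,0.6],0],[20,[0,0,0.6],0],[20,[0,0,0.6],0],[20,[0,0,0.6],0],[20,[0,0,0.6],0]]'
python3 -m handwheel '[[20,[-0.2,0.6,0.3],0],[20,[-0.2,0.6,0.3],0],[20,[-0.2,0.6,0.3],0],[20,[-0.2,0.6,0],0],[20,[-0.2,0.6,0],0],[20,[-0.2,0.6,0],0],[20,[0,0.6,0],0],[20,[0,0.6,0],0],[20,[0,0,0],0],[20,[0,0,0],0]]'
python3 - <<'E'
from h import *
a=grab_frame("top");b=grab_frame("side")
r=lambda i,f:cv2.resize(i,(400,400),interpolation=2)
cv2.imwrite("pics/e.png",np.hstack([r(a[90:310,220:440],3),r(b[150:350,260:460],3)])[:,:,::-1])
o=cv2.imread("pics/top0.png");hsv=lambda i:cv2.cvtColor(i,cv2.COLOR_BGR2HSV)
for i in(o,a[:,:,::-1].copy()):
    m=cv2.inRange(hsv(i),(100,90,60),(125,255,255))[225:290,355:415]
    p=np.argwhere(m);print("blue",p.mean(0)+[225,355],len(p))
E
```

```text
clock: 12.3
ee_pos: [510.4, 4.6, 335.8]
eef_rot: [[-0.92, 0.002, 0.393], [-0.044, 0.993, -0.109], [-0.39, -0.118, -0.913]]
ft_force: [-0.0, -1.3, 0.1]
grip_width: 0.236
clock: 13.3
ee_pos: [450.2, 245.2, 379.6]
eef_rot: [[-0.92, -0.001, 0.393], [-0.047, 0.993, -0.108], [-0.39, -0.117, -0.913]]
ft_force: [-0.1, -0.9, 0.4]
grip_width: 0.235
blue [262.69724771 384.97247706] 545
blue [262.73788151 384.32675045] 557
```

View pics/e.png

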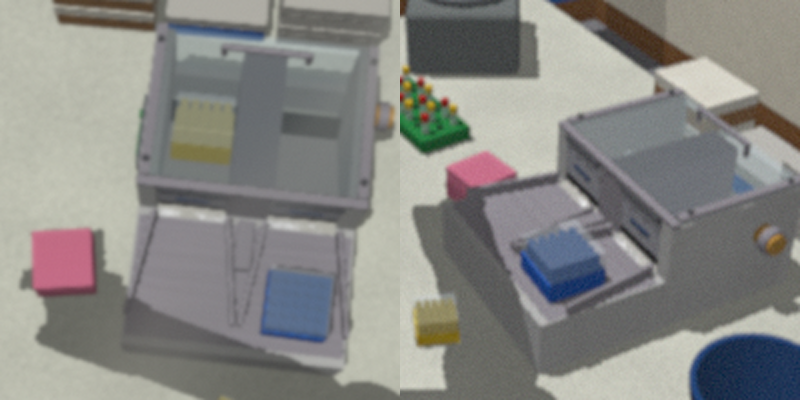

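The box is on the slide at about (203,132), both flaps hang shut and look alike, and the blue and pink boxes are unmoved. One check of the home position, then I hand in.

Run:
```python
from h import *
print("expected home px",proj("top",[729,4,62]),"seen ~(332,163)")
print(job.job_done())
```

```text
expected home px [330.93921373 163.82469169] seen ~(332,163)
the job is handed in; nothing more can be done
None
```

The yellow cryo box is in the cold box: I pushed it along the left lane under the flap, and it slid down the chute to its stop. I then drew the fingers straight back out, and the job was handed in at about 13.4 s.

**Lean:** The moves have no tilt command. I stretched the arm to its limit so that the tool leaned forward, and that lean stayed when I came back down. It had reached 29.5°, but the joint limits close to the base cut it to about 23°, with about 6° of sideways lean. That was still enough to reach past the hinge line without touching the lintel.

**Pushing:** I pushed with the fingertips in small steps, without gripping or lifting. The wrist force stayed around 2 N in every reading.

**Last checks:**
- **Box position:** its centre is at pixel (332,163) in the top view, against (331,164) expected for the home position.
- **Flaps:** both look shut in the top and side views. I judged this by eye and did not measure the angle.
- **Blue box:** it is unmoved to within about 1 pixel, a few millimetres at most.
- **Other objects:** the pink box, the small yellow box and the other visible items look undisturbed. I did not measure them.

No check failed or disagreed.

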